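# Load a bottle carrier and hold its top slat on for the screws

## Robot

A 6-joint arm with a two-finger parallel gripper is mounted at the origin on the work surface. World frame = base frame: x ahead of the robot, y to its left, z up, the work surface at z = 0. Lengths are in m, angles in rad, forces in N, time in s.
With the tool pointing down it reaches from about 0.35 to 0.775 m from the base axis. Payload 5.5 kg.
Tool frame: the origin (TCP) lies at the very end of the fingers, on their centre line; the grasp point (between the pads) lies 19 mm behind it (grip_point_offset is the distance from the TCP to the grasp point, in m); z points along the fingers, y is the direction in which the jaws open and shut (so a half turn about z gives the same grasp; the last joint's range is limited). The gripper opens to 85 mm and grips with 20 to 120 N. Pads are 22 mm wide; open, the fingers measure 114 mm over their backs; the gripper's body (76 mm by 85 mm) begins 54 mm behind the grasp point. The pads swing forward as they close: fully open they stand 13 mm farther back than shut.
Start: joints at [-1.38, 0.313, 0.046, 1.304, 0, 1.431], TCP at [0.187, -0.544, 0.231] pointing down, gripper open.
Joint ranges: [-2.76, 2.76], [-0.86, 1.69], [-1.03, 1.26], [-2.2, 2.34], [-1.47, 1.5], [-3.14, 3.14]. Speed limits (rad/s): [2.57, 2.57, 3.14, 3.14, 3.14, 3.14].

## Interface

Orientations are given as a unit quaternion [w, x, y, z].
In Python, from workcell import * gives the robot as it stands.
- The arm moves only by the shell command python3 -m crank 'ROWS' [OPENING] [FORCE]. ROWS is a JSON object of lists of equal length, an entry for each row: "travel": the shift along the tool's x, y, z in units of 40 mm (1.0 is 40 mm), a list of three; "turn": the turn about the tool's z in rad. In form: {"travel": [[x, y, z], ...], "turn": [turn, ...]}. A call has 1 to 5 rows; each row is the pose to reach, as a shift and turn from the pose commanded when the call began, along the tool's axes at that moment; what a row does not reach only later rows make up. A row lasts 1/12 s, in which the tool goes at most 41.7 mm and 7.16 degrees, less where a joint would pass 70% of its speed; a pose out of reach is approached as far as the arm can. A call with a gripper value outside its range is refused whole. OPENING is the finger opening in mm, from 0 to 85.4, set as the call begins (- or left out, the last holds). The fingers move at their own pace and stop on an object; FORCE is the grip in N (left out, the last holds). Time passes only in rows, so rows that repeat a pose let the fingers close. It gives the time, the measured TCP pose, the force and the opening at its end, in the units of the state.
- get_state(): the state, without advancing time (a new reading comes with each control period).
- read_camera(name): name is "side" or "top"; returns a dict with "image" (384x512x3 uint8, red, green, blue), "K" (3x3 intrinsics, pixels), "R" (3x3) and "t" (3): a world point X has camera coordinates R X + t. Camera axes: x right, y down, z forward; pixel columns grow to the right and rows downward; lengths in m; the calibration is good to about 2 mm. A picture is of the moment at which its call begins. There is no depth.
- hand_in(): hands the job in, once; it reports no verdict.
The state is a dict: "clock": time; "joint_pos": joint angles; "qvel": joint speeds; "tau": joint torques, N m; "tcp_pos": TCP position; "orientation": TCP orientation; "wrist_force": force on the tool from outside, world axes, zero at the start; "ft_torque": the same for the moment, N m; "finger_gap": finger opening in m.
Only numpy, scipy, OpenCV 4.12 (cv2) and the standard library are available. Lean on these libraries where they do the work, as an engineer would, in place of code of your own. Each camera call takes 0.05 s, during which the arm holds its last target. There are 200 camera calls.

## Task

Stand the two small round bottles in the two empty end cells of the wooden carrier, one in each, setting them down upright rather than dropping them. Then pick up the loose wooden slat, hold it across the carrier's open front, level with the tops of the two end boards and flush with their outer sides, and press it flat onto the front edges of both boards with a light, steady push of about 10 N, without ramming it. I will drive the screws, so finish while you still grip the slat and press it there, and leave everything else on the bench where it is.

Things in the scene. Friction and masses are not known exactly. Their poses are not given: they have to be found in the camera images.
- carrier: Three-cell pine bottle carrier fixed on a plywood board (150 x 320 x 12 mm, low dark stops 34 mm high) fixed to the bench; stiff, never moves. Origin: under the board's centre, on the bench. x points to its open front (away from the robot), y along it, z up. End boards 14 mm thick at y = +-114 mm, x -35 to 35 mm, tops 102 mm above the bench; back slats behind them (x -47 mm), as high.
- cell_left (a point): Centre of the floor of the empty end cell at the carrier's +y end, 22 mm above the bench; carrier's axes. The three cells are each 70 (x) by 66 mm (y), open at the top and above the lower front slat; dividers 8 mm thick, 72 mm above the bench.
- cell_right (a point): The same for the empty end cell at the carrier's -y end.
- slat_seat (a point): Where the loose slat's centre belongs: 41 mm in front of the carrier's centre, 82 mm above the bench, so the slat lies on the end boards' front edges. Axes as the carrier's: x out of the front, y along the slat, z up; press towards -x. Below, a like front slat is already fixed, 18 to 52 mm above the bench; between the end boards above it is open (60 mm free behind, over the tin).
- slat_center (a point): Centre of the loose pine slat: 242 long (its x axis) x 12 thick (its y axis) x 40 mm high (its z axis, up), about 70 g, standing on edge on the bench, centre 20 mm up. The same either way round; screw holes 7 mm from each end.
- slat_end_a (a point): Point on the slat's centre line at the screw hole at its +x end, 114 mm from its centre.
- slat_end_b (a point): The same at the slat's -x end.
- bottle_a_center (a point): Centre (half-way up) of a small ROUND glass bottle standing on the bench, 128 mm tall, about 0.26 kg: body 50 mm in diameter up to 68 mm with a pale label band, shoulder to 82 mm, neck 22 mm in diameter, straight metal cap 29 mm in diameter from 96 to 128 mm above its foot (take it by the cap). z is up.
- bottle_b_center (a point): Centre of the second such bottle, exactly alike.
- decanter: Bystander: SQUARE tapered glass decanter with metal cap, 62 mm wide at the foot, 138 mm tall; origin under its foot. Stands among the round bottles.
- jar: Bystander: squat wide jar with a flat lid, 68 mm in diameter, 86 mm tall; origin under its foot. Stands among the round bottles.
- tin: Bystander: low round tin, 56 mm in diameter, 36 mm tall, already standing in the middle cell (its top 58 mm above the bench); origin under its foot.
- screwdriver: Bystander: screwdriver, 200 mm long, lying beyond the carrier; origin underneath it.
- screw_tray: Bystander: small steel tray of brass screws, 100 x 70 x 22 mm, beyond the carrier; origin under its centre.
- funnel: Bystander: steel funnel standing mouth down, 88 mm in diameter, 89 mm tall; origin under its centre.
- mallet: Bystander: rubber mallet, 250 mm long, lying to the right; origin underneath it.
Things that resemble listed ones, but are neither listed nor needed, are in the scene too. Leave any green or red look-alike of the part that bears bottle_b_center alone.

How it is judged:
On the way, in this order (a step that is already met when the one before it is completed fails the run):
1. both round bottles stand upright in the two end cells, one in each, let go ((((horizontal distance between bottle_a_center and cell_left below 0.016 m and z of bottle_a_center in the frame of carrier between 0.076 and 0.096 m and angle between bottle_a_center's own z axis and vertical below 0.12 rad) and (horizontal distance between bottle_b_center and cell_right below 0.016 m and z of bottle_b_center in the frame of carrier between 0.076 and 0.096 m and angle between bottle_b_center's own z axis and vertical below 0.12 rad)) or ((horizontal distance between bottle_a_center and cell_right below 0.016 m and z of bottle_a_center in the frame of carrier between 0.076 and 0.096 m and angle between bottle_a_center's own z axis and vertical below 0.12 rad) and (horizontal distance between bottle_b_center and cell_left below 0.016 m and z of bottle_b_center in the frame of carrier between 0.076 and 0.096 m and angle between bottle_b_center's own z axis and vertical below 0.12 rad))) and contact force between each of the fingers, the arm and bottle_a below 0.1 N and contact force between each of the fingers, the arm and bottle_b below 0.1 N), for 0.3 s.
2. the slat is held flush across the front and pressed onto both end boards with 4 to 18 N (x of slat_end_a in the frame of slat_seat between -0.004 and 0.003 m and x of slat_end_b in the frame of slat_seat between -0.004 and 0.003 m and y of slat_center in the frame of slat_seat between -0.006 and 0.006 m and z of slat_end_a in the frame of slat_seat between -0.006 and 0.006 m and z of slat_end_b in the frame of slat_seat between -0.006 and 0.006 m and angle between slat_center's own z axis and vertical below 0.06 rad and contact force between slat and carrier between 4 and 18 N and contact force between the fingers and slat above 2 N), for 0.5 s.
At the end, for the whole second after the job is handed in: Bottles upright on the floors of the two end cells, one each, axes within 16 mm of cell centre, let go. Slat gripped, on both end boards (ends within 3 mm), within 6 mm of its seat along the carrier and in height, upright within 0.06 rad, pressed on the carrier with 4 to 18 N, at rest (all of step 1 and all of step 2 and linear speed of each of slat, bottle_a, bottle_b below 0.02 m/s); the arm keeps its last pose, push and grip.
It fails at once if another thing on the bench is shifted by more than 30 mm (distance of any of decanter, jar, tin, screwdriver, screw_tray, funnel, mallet from where it was at the start of the episode above 0.03 m).
It fails at once if a bottle is tipped over by more than 0.5 rad (angle between any of bottle_a_center, bottle_b_center's own z axis and vertical above 0.5 rad).
It fails at once if a bottle is dropped (falls free at more than 0.6 m/s) ((linear speed of bottle_a above 0.6 m/s and contact force between each of the fingers, the arm and bottle_a below 0.05 N) or (linear speed of bottle_b above 0.6 m/s and contact force between each of the fingers, the arm and bottle_b below 0.05 N)).
It fails at once if the slat is rammed against the carrier with more than 40 N (contact force between slat and carrier above 40 N).
It also fails if it takes over 72 s, if anything falls off the work surface, if the arm or the gripper's body presses on something with over 40 N, if the wrist force passes 120 N, or if a joint passes its speed limit or range.

## Working session

There is one attempt and no reset: what is moved stays moved. The work goes in short steps, Python scripts to look and compute and a shell command to move; the robot and the scene stay as the last step left them, time stands still between calls to the robot, and variables do not carry over. Pictures are saved under pics/ and viewed, about 8 in all and at most 12, crops included, and the job is handed in when it is done.

```bash
mkdir -p pics; ls; python3 - <<'E'
from workcell import *
import cv2,numpy as np,pickle
d={n:read_camera(n) for n in("top","side")}
pickle.dump(d,open("cam0.pkl","wb"))
for n in d:
    cv2.imwrite(f"pics/{n}0.png",cv2.resize(d[n]["image"][:,:,::-1],(800,600),interpolation=cv2.INTER_CUBIC))
    print(n,d[n]["K"].tolist(),d[n]["R"].round(4).tolist(),d[n]["t"].round(4).tolist())
print(get_state())
E
```

```text
pics
top [[379.4543720811347, 0.0, 244.72698814288427], [0.0, 379.4543720811347, 193.50636933597585], [0.0, 0.0, 1.0]] [[-0.0154, -0.9998, -0.0158], [-0.9942, 0.0169, -0.1057], [0.106, 0.0141, -0.9943]] [-0.0052, 0.5779, 1.1524]
side [[406.1784258115942, 0.0, 260.68703996448033], [0.0, 406.1784258115942, 190.35935562080644], [0.0, 0.0, 1.0]] [[-0.9976, -0.0657, -0.0203], [-0.0172, 0.5248, -0.851], [0.0665, -0.8487, -0.5247]] [0.5679, 0.0969, 1.1577]
{'clock': 0.1, 'joint_pos': array([-1.37958205e+00,  3.13904756e-01,  4.51328971e-02,  1.30359705e+00,
        1.30932994e-06,  1.43119880e+00]), 'qvel': array([-0.0010074 ,  0.00034804,  0.0025443 ,  0.00033145, -0.00060323,
        0.00074013]), 'tau': array([ 1.48762945e-03, -4.81727171e+01,  2.99243027e+01,  1.28375326e-02,
       -2.14863908e-04, -7.16384989e-06]), 'tcp_pos': array([ 0.18667563, -0.5433953 ,  0.23052621]), 'orientation': array([-7.86047433e-04,  9.86351299e-01,  1.64652655e-01, -1.96362291e-05]), 'wrist_force': array([ 0.13186497,  0.79114331, -0.31762468]), 'ft_torque': array([-0.03224741,  0.02361385,  0.04032792]), 'finger_gap': 0.08516709753839088}
```

View pics/top0.png

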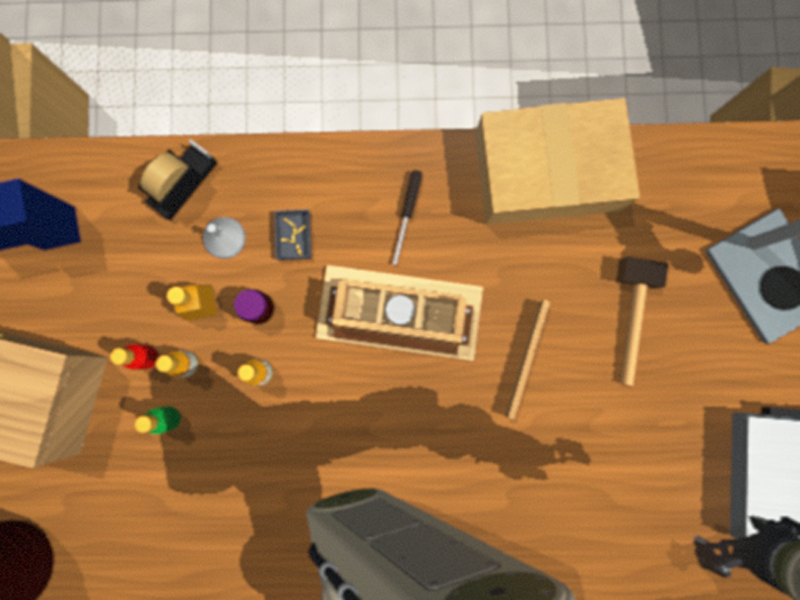

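View pics/side0.png

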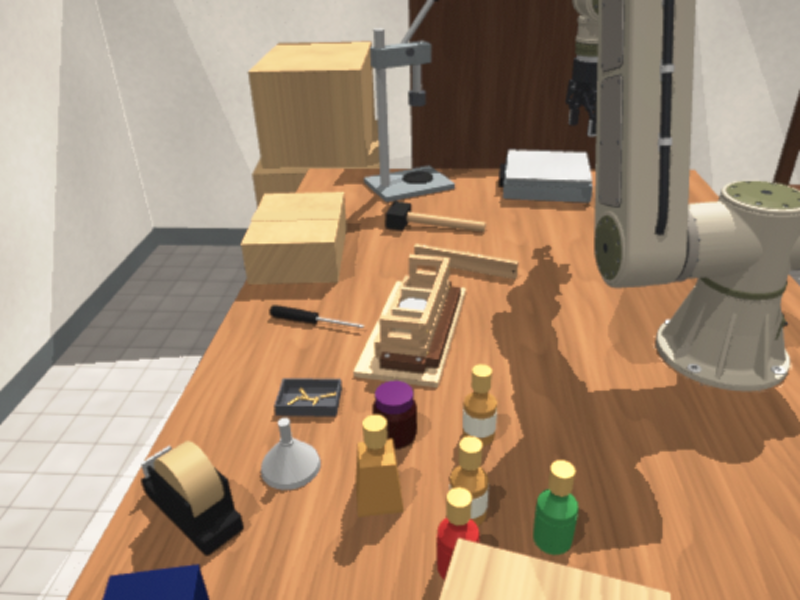

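The top view shows the round amber bottles with caps at about (248,373) and (165,364). The square decanter's cap is at (177,296), with the red bottle at (122,356) and the green one at (147,424). The carrier board's corners are near (327,266), (483,288), (474,360) and (316,338), and the slat runs from (547,302) to (513,417). In the side view the two amber caps are at (482,378) and (470,452).

```bash
cat > h.py <<'E'
import numpy as np,cv2,pickle
def ray(c,uv):
    R,t=np.array(c["R"]),np.array(c["t"]); C=-R.T@t
    d=R.T@np.linalg.inv(c["K"])@np.array([uv[0],uv[1],1.]); return C,d/np.linalg.norm(d)
def plane(c,uv,z):
    C,d=ray(c,uv); return C+d*(z-C[2])/d[2]
def proj(c,X):
    p=np.array(c["K"])@(np.array(c["R"])@np.array(X)+c["t"]); return p[:2]/p[2]
def tri(c1,u1,c2,u2):
    A=[];b=[]
    for c,u in((c1,u1),(c2,u2)):
        C,d=ray(c,u); P=np.eye(3)-np.outer(d,d); A.append(P); b.append(P@C)
    A=np.vstack(A);b=np.hstack(b); X,r,_,_=np.linalg.lstsq(A,b,rcond=None); return X,np.sqrt(r)
def comps(img,lo,hi,amin,amax,roi=None):
    m=cv2.inRange(cv2.cvtColor(img,cv2.COLOR_RGB2HSV),lo,hi)
    if roi: k=np.zeros_like(m);x0,y0,x1,y1=roi;k[y0:y1,x0:x1]=1;m=m*k
    cs,_=cv2.findContours(m,cv2.RETR_EXTERNAL,cv2.CHAIN_APPROX_NONE)
    return m,[c for c in cs if amin<=cv2.contourArea(c)<=amax]
E
python3 - <<'E'
from h import *
d=pickle.load(open("cam0.pkl","rb"));T,S=d["top"],d["side"]
def hsv(c,u,v):return cv2.cvtColor(c["image"],cv2.COLOR_RGB2HSV)[int(v/1.5625),int(u/1.5625)].tolist()
for n,c,u,v in [("cap",T,247,373),("cap2",T,163,364),("body",T,262,372),("slat",T,530,360),("board",T,330,275),("board",T,440,352),("bench",T,560,360),("bench",T,300,400),("capS",S,482,378),("capS2",S,470,452)]: print(n,hsv(c,u,v))
for n,c,lim in(("top",T,(40,250,230,440)),("side",S,(330,350,600,530))):
    roi=[int(x/1.5625) for x in lim]
    m,cs=comps(c["image"],(22,120,170),(32,255,255),20,600,roi)
    for k in cs:
        M=cv2.moments(k);print(n,np.round([M["m10"]/M["m00"],M["m01"]/M["m00"],M["m00"]],1),cv2.boundingRect(k))
m,cs=comps(T["image"],(10,40,130),(30,150,255),60,20000,(195,160,365,275))
for k in cs:
    r=cv2.minAreaRect(k);print(cv2.contourArea(k),r)
    for z in(0.012,0.04): print(z,[plane(T,p,z).round(4)[:2].tolist() for p in cv2.boxPoints(r)])
a=T["image"][155:275,195:360];b=S["image"][150:250,225:335]
cv2.imwrite("pics/crop.png",np.hstack([cv2.resize(x[:,:,::-1],(400,590),interpolation=cv2.INTER_CUBIC) if 0 else cv2.resize(x[:,:,::-1],None,fx=f,fy=f,interpolation=cv2.INTER_CUBIC)[:400] for x,f in((a,10/3*1.0),(b,4))])[:, :])
print((a.shape,b.shape))
E
```

```text
cap [25, 173, 251]
cap2 [25, 181, 248]
body [19, 229, 215]
slat [17, 131, 230]
board [23, 83, 250]
board [15, 127, 153]
bench [15, 171, 194]
bench [15, 169, 171]
capS [19, 136, 175]
capS2 [23, 124, 245]
top [ 91.3 271.4  56.5] (87, 267, 10, 10)
top [105.  232.2  51.5] (101, 228, 10, 9)
top [ 75.6 227.7  51.5] (71, 224, 10, 9)
top [112.3 188.6  65.5] (108, 184, 10, 10)
346.0 ((338.10052490234375, 229.52984619140625), (5.647029399871826, 78.72887420654297), 16.53483772277832)
0.012 [[0.3486, -0.2566], [0.5823, -0.3358], [0.5769, -0.3526], [0.3435, -0.2731]]
0.04 [[0.3511, -0.2513], [0.5792, -0.3287], [0.5739, -0.3451], [0.3461, -0.2674]]
4902.0 ((255.3499755859375, 199.54998779296875), (103.80327606201172, 49.35605239868164), 8.130102157592773)
0.012 [[0.5088, 0.1263], [0.6644, 0.1035], [0.6114, -0.2223], [0.4578, -0.1953]]
0.04 [[0.5075, 0.1226], [0.6594, 0.1004], [0.6077, -0.2178], [0.4576, -0.1915]]
((120, 165, 3), (100, 110, 3))
```

```bash
python3 - <<'E'
from h import *
d=pickle.load(open("cam0.pkl","rb"));T,S=d["top"],d["side"]
a=T["image"][160:272,195:355];b=S["image"][230:330,285:365];e=T["image"][215:250,95:185]
A=cv2.resize(a[:,:,::-1],None,fx=4.5,fy=4.5,interpolation=cv2.INTER_CUBIC)
cv2.imwrite("pics/cropA.png",A)
B=cv2.resize(b[:,:,::-1],None,fx=4,fy=4,interpolation=cv2.INTER_CUBIC);E=cv2.resize(e[:,:,::-1],None,fx=5,fy=5,interpolation=cv2.INTER_CUBIC)
o=np.zeros((400,780,3),np.uint8);o[:,:320]=B;o[:175,325:775]=E;cv2.imwrite("pics/cropB.png",o)
E
```

```text
(no output)
```

View pics/cropA.png

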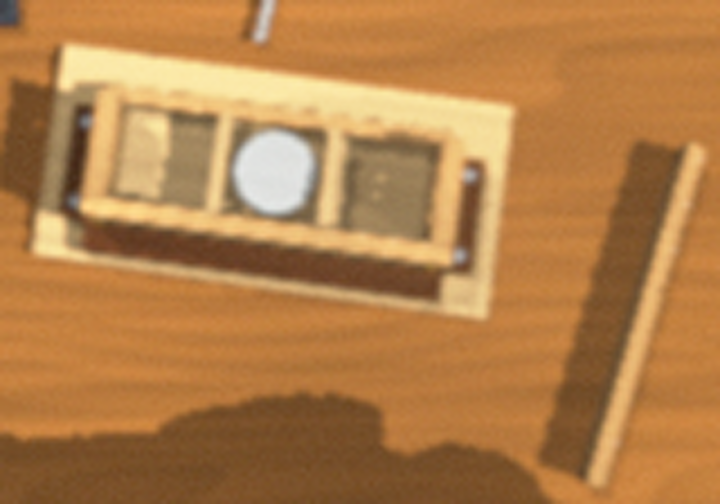

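View pics/cropB.png

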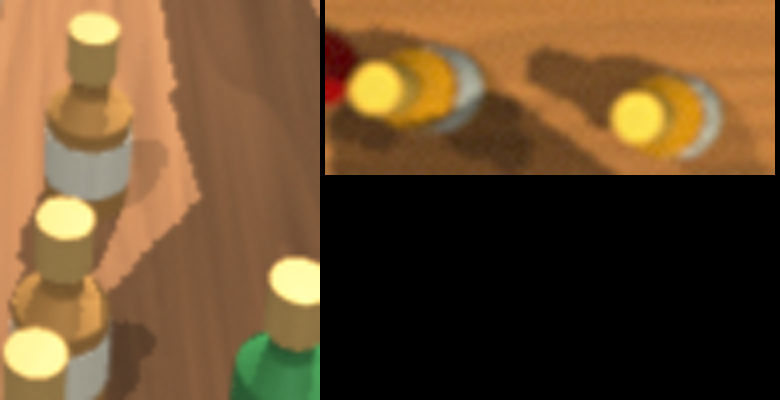

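The crops show the cap tops clearly (top view near (157.6,238.6) and (105.2,232.6) in native pixels). They also show the board's four corners, the carrier's top frame and the slat's top face.

```bash
python3 - <<'E'
from h import *
d=pickle.load(open("cam0.pkl","rb"));T,S=d["top"],d["side"]
cv=lambda p,f,o:[(p[0]+.5)/f-.5+o[0],(p[1]+.5)/f-.5+o[1]]
for n,a,b in(("A",(313,118),(94,28)),("B",(51,88),(66,217))):
    u=cv(a,5,(95,215));v=cv(b,4,(285,230));print(n,tri(T,u,S,v),plane(T,u,.128).round(4),plane(S,v,.128).round(4))
f=lambda p,z:plane(T,cv(p,4.5,(195,160)),z)[:2]
bd=np.array([f(p,.012) for p in((62,45),(514,105),(487,318),(33,253))]);print("board",bd.round(4).tolist(),bd.mean(0),np.linalg.norm(np.diff(bd,axis=0),axis=1))
for e in(bd[0]-bd[1],bd[3]-bd[2]):print("yaw y-axis",np.degrees(np.arctan2(-e[0],e[1])))
for e in(bd[0]-bd[3],bd[1]-bd[2]):print("yaw x-axis",np.degrees(np.arctan2(e[1],e[0])))
tp=np.array([f(p,.102) for p in((97,86),(466,135),(462,264),(75,210))]);print("frame",tp.round(4).tolist(),tp.mean(0),np.linalg.norm(np.diff(tp,axis=0),axis=1))
print("tin",f((274,171),.058))
sl=np.array([f(p,.04) for p in((683,145),(706,152),(607,490),(585,483))]);print("slat",sl.round(4).tolist(),sl.mean(0),np.linalg.norm(np.diff(sl,axis=0),axis=1))
e=sl[0]+sl[1]-sl[2]-sl[3];print("slat yaw",np.degrees(np.arctan2(e[1],e[0])))
E
```

```text
A (array([0.44377092, 0.23458061, 0.12623295]), array([0.00062932])) [0.4442 0.2341 0.128 ] [0.4435 0.2368 0.128 ]
B (array([0.46272092, 0.38453941, 0.1264632 ]), array([0.00106759])) [0.4635 0.3839 0.128 ] [0.462  0.3861 0.128 ]
board [[0.6584, 0.1006], [0.6099, -0.2178], [0.461, -0.1942], [0.5113, 0.1217]] [ 0.56016299 -0.04743048] [0.32211026 0.15076556 0.3198585 ]
yaw y-axis -8.66305290980783
yaw y-axis -9.035496795826843
yaw x-axis -8.164903227956655
yaw x-axis -9.03008340669964
frame [[0.6153, 0.0679], [0.5789, -0.172], [0.4953, -0.1669], [0.5343, 0.0828]] [ 0.55596258 -0.04707336] [0.24263717 0.08382441 0.25271922]
tin [ 0.5617331  -0.04747104]
slat [[0.5766, -0.3279], [0.5715, -0.3434], [0.3448, -0.267], [0.3496, -0.2525]] [ 0.4606297  -0.29772493] [0.01627413 0.23925097 0.01531692]
slat yaw -18.498622768562722
```

Both bottle fixes agree between the two views and their height checks out (126 mm against 128 mm). Board and frame sizes match those given. That puts the carrier at (0.560, -0.047) with yaw -8.8°, and the slat at (0.461, -0.298) with yaw -18.5°. I'll move now, turning the tool to line up with the carrier.

```bash
cat > go.py <<'E'
# go.py x y z yaw_of_tool_x_deg : prints shift (40 mm units, tool axes now) and turn still needed
import sys,numpy as np
from workcell import *
from scipy.spatial.transform import Rotation as Ro
s=get_state();R=Ro.from_quat(np.roll(s["orientation"],-1)).as_matrix();yaw=np.degrees(np.arctan2(R[1,0],R[0,0]))
print("t",round(s["clock"],2),"tcp",s["tcp_pos"].round(4),"yaw",round(yaw,2),"gap",round(s["finger_gap"],4),"F",s["wrist_force"].round(1),"j",s["joint_pos"].round(2))
a=[float(v) for v in sys.argv[1:]]
for i in range(0,len(a),4):
    d=R.T@(np.array(a[i:i+3])-s["tcp_pos"]);dy=(a[i+3]-yaw+180)%360-180
    print("-> shift",(d/.04).round(3),"dist mm",round(1e3*np.linalg.norm(d)),"turn",round(-np.radians(dy),4))
E
python3 -m crank '{"travel":[[0.4,-0.25,-0.1],[1.2,-0.7,-0.2],[2.05,-1.2,-0.3],[2.9,-1.7,-0.35],[3.75,-2.2,-0.45]],"turn":[-0.1,-0.21,-0.32,-0.43,-0.54]}' 50 60
python3 go.py 0.5 -0.20 0.27 81.2
```

```text
clock: 0.52
tcp_pos: [0.3005, -0.4103, 0.2487]
orientation: [-0.001, 0.906, 0.424, 0.0]
wrist_force: [1.0, -0.4, 0.2]
finger_gap: 0.0501
t 0.52 tcp [ 0.3005 -0.4103  0.2487] yaw 50.14 gap 0.0501 F [ 1.  -0.4  0.2] j [-1.1   0.18 -0.09  1.31  0.    1.17]
-> shift [ 7.232  0.459 -0.528] dist mm 291 turn -0.542
```

```bash
python3 -m crank '{"travel":[[0.9,0.05,-0.1],[1.85,0.1,-0.2],[2.8,0.15,-0.3],[3.75,0.2,-0.4],[4.7,0.25,-0.5]],"turn":[-0.11,-0.22,-0.33,-0.44,-0.542]}' >/dev/null
python3 go.py 0.4442 0.2350 0.27 81.2 0.4442 0.2350 0.093 81.2
```

```text
t 0.93 tcp [ 0.4296 -0.2728  0.2692] yaw 81.25 gap 0.0499 F [ 0.9  0.9 -0.3] j [-0.72  0.18 -0.04  1.35 -0.    1.  ]
-> shift [12.603 -1.57  -0.016] dist mm 508 turn 0.0009
-> shift [12.602 -1.568  4.409] dist mm 538 turn 0.0009
```

```bash
python3 -m crank '{"travel":[[0.96,-0.12,0],[1.92,-0.24,0],[2.88,-0.36,0],[3.84,-0.48,0],[4.8,-0.6,0]],"turn":[0,0,0,0,0]}' >/dev/null
python3 -m crank '{"travel":[[0.96,-0.12,0],[1.92,-0.24,0],[2.88,-0.36,0],[3.84,-0.48,0],[4.8,-0.6,0]],"turn":[0,0,0,0,0]}' >/dev/null
python3 -m crank '{"travel":[[0.96,-0.12,0],[1.9,-0.24,0],[2.6,-0.35,0],[2.9,-0.37,0],[3.0,-0.37,0]],"turn":[0,0,0,0,0]}' >/dev/null
python3 go.py 0.4442 0.2350 0.093 81.2
python3 - <<'E'
from h import *
from workcell import *
o=[]
for n,r in(("top",(110,190,230,280)),("side",(250,190,370,280))):
    c=read_camera(n);i=c["image"][r[1]:r[3],r[0]:r[2],::-1];o.append(cv2.resize(i,None,fx=3.3,fy=3.3,interpolation=cv2.INTER_CUBIC))
cv2.imwrite("pics/a1.png",np.hstack(o))
E
```

```text
t 2.18 tcp [0.4456 0.2349 0.2687] yaw 81.14 gap 0.0501 F [ 0.1 -0.2 -0.1] j [ 0.33  0.17 -0.05  1.35 -0.    2.05]
-> shift [ 0.    -0.032  4.392] dist mm 176 turn -0.001
```

View pics/a1.png

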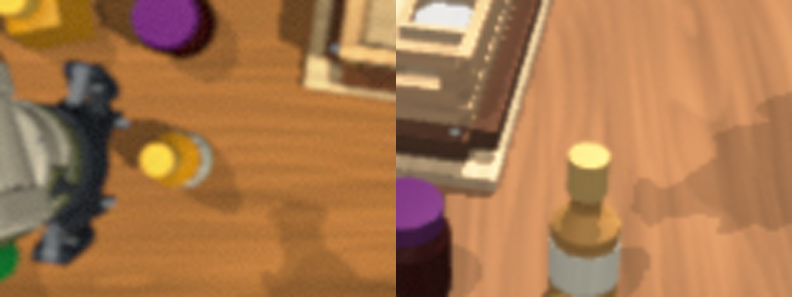

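The fingertips straddle the bottle's line, with their midpoint at about native pixel (144,239) in the top view. I'll check that against the projected TCP, then descend.

```bash
python3 - <<'E'
from h import *
d=pickle.load(open("cam0.pkl","rb"))
print(proj(d["top"],[.4456,.2349,.2687]),proj(d["top"],[.4456,.2349,.28]))
E
python3 -m crank '{"travel":[[0,-0.03,0.7],[0,-0.03,1.5],[0,-0.03,2.3],[0,-0.03,2.8],[0,-0.03,3.0]],"turn":[0,0,0,0,0]}' 
python3 - <<'E'
from h import *
from workcell import *
o=[]
for n,r in(("top",(110,190,230,280)),("side",(250,190,370,280))):
    c=read_camera(n);i=c["image"][r[1]:r[3],r[0]:r[2],::-1];o.append(cv2.resize(i,None,fx=3.3,fy=3.3,interpolation=cv2.INTER_CUBIC))
cv2.imwrite("pics/a2.png",np.hstack(o))
E
```

```text
[142.9014014  238.29327669] [141.59047741 238.34710741]
clock: 2.7
tcp_pos: [0.4429, 0.2306, 0.1461]
orientation: [-0.001, 0.762, 0.648, -0.003]
wrist_force: [-1.0, 0.3, 0.3]
finger_gap: 0.0501
```

View pics/a2.png

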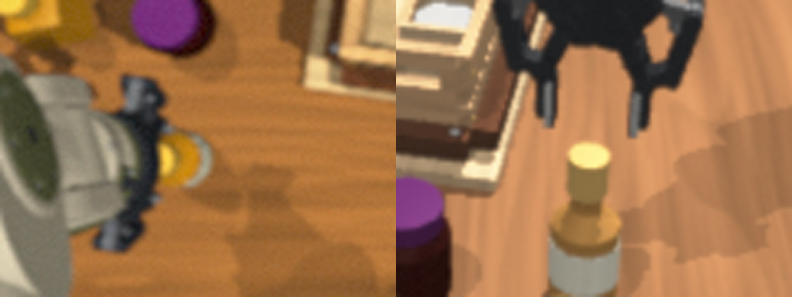

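The fingers straddle the cap evenly from the side, tips at (548,125) and (638,133), cap at (589,157).

```bash
python3 go.py 0.4442 0.2350 0.093 81.2
```

```text
t 2.8 tcp [0.444  0.2314 0.1481] yaw 80.82 gap 0.0498 F [-0.7  1.  -1.2] j [ 0.32  0.22 -0.29  1.07 -0.    2.05]
-> shift [ 0.092 -0.006  1.377] dist mm 55 turn -0.0067
```

```bash
python3 -m crank '{"travel":[[0.06,0,0.4],[0.06,0,0.8],[0.06,0,1.15],[0.06,0,1.32],[0.06,0,1.37]],"turn":[0,0,0,0,0]}' >/dev/null;  python3 go.py 0.4442 0.2350 0.093 81.2; python3 -m crank '{"travel":[[0,0,0],[0,0,0],[0,0,0],[0,0,0],[0,0,0]],"turn":[0,0,0,0,0]}' 0 60 >/dev/null; python3 go.py 0.4442 0.2350 0.093 81.2
```

```text
t 3.22 tcp [0.4457 0.2351 0.0948] yaw 80.9 gap 0.0499 F [0.  0.2 0.5] j [ 0.33  0.26 -0.37  0.94 -0.    2.06]
-> shift [-0.009 -0.037  0.046] dist mm 2 turn -0.0052
t 3.63 tcp [0.446  0.2359 0.0958] yaw 80.96 gap 0.0278 F [-0.8 -1.   6.2] j [ 0.33  0.26 -0.37  0.94 -0.    2.06]
-> shift [-0.028 -0.041  0.07 ] dist mm 3 turn -0.0043
```

```bash
python3 -m crank '{"travel":[[0,0,-0.3],[0,0,-1.0],[0,0,-1.8],[0,0,-2.6],[0,0,-3.4]],"turn":[0,0,0,0,0]}' >/dev/null; python3 -m crank '{"travel":[[0,0,-0.7],[0,0,-0.95],[0,0,-1.0],[0,0,-1.0]],"turn":[0,0,0,0]}' >/dev/null;  python3 go.py 0.5713 0.0257 0.271 81.2
```

```text
t 4.38 tcp [0.4453 0.2356 0.2699] yaw 80.95 gap 0.0278 F [-0.6 -0.3 -4. ] j [ 0.33  0.17 -0.05  1.35 -0.    2.06]
-> shift [-4.688  3.936 -0.025] dist mm 245 turn -0.0043
```

```bash
python3 -m crank '{"travel":[[-0.3,0.25,0],[-0.9,0.75,0],[-1.6,1.35,0],[-2.3,1.93,0],[-3.0,2.52,0]],"turn":[0,0,0,0,0]}' >/dev/null; python3 -m crank '{"travel":[[-0.7,0.58,0],[-1.3,1.1,0],[-1.6,1.35,0],[-1.68,1.42,0],[-1.68,1.42,0]],"turn":[0,0,0,0,-0.004]}' >/dev/null;  python3 go.py 0.5713 0.0257 0.118 81.2
python3 -m crank '{"travel":[[0,0,0.4],[0,0,1.0],[0,0,1.5],[0,0,1.8],[0,0,1.8]],"turn":[0,0,0,0,0]}' >/dev/null;  python3 go.py 0.5713 0.0257 0.118 81.2
python3 - <<'E'
from h import *
from workcell import *
o=[]
for n,r in(("top",(180,140,300,240)),("side",(220,120,340,220))):
    c=read_camera(n);i=c["image"][r[1]:r[3],r[0]:r[2],::-1];o.append(cv2.resize(i,None,fx=3.3,fy=3.3,interpolation=cv2.INTER_CUBIC))
cv2.imwrite("pics/a3.png",np.hstack(o))
E
```

```text
t 5.22 tcp [0.5709 0.0252 0.268 ] yaw 81.07 gap 0.0277 F [ 0.2  0.3 -2.9] j [-0.1   0.3   0.12  1.39  0.    1.63]
-> shift [0.014 0.024 3.749] dist mm 150 turn -0.0022
t 5.63 tcp [0.568  0.028  0.1946] yaw 81.31 gap 0.0277 F [-0.6  0.1 -3.6] j [-0.09  0.32 -0.03  1.22  0.    1.63]
-> shift [-0.045  0.104  1.915] dist mm 77 turn 0.0019
```

View pics/a3.png

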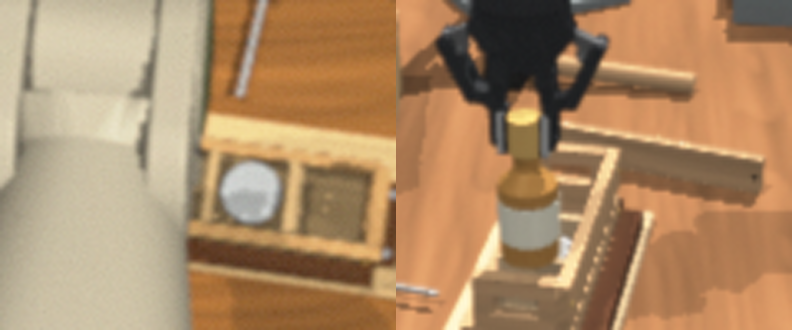

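The picture shows the bottle upright between the fingers, its foot just entering the end cell at about (527,265) in the side view and clear of the walls. Next I lower it in steps.

```bash
python3 -m crank '{"travel":[[0,0.03,0.4],[0,0.03,0.9],[0,0.03,1.4],[0,0.03,1.7],[0,0.03,1.85]],"turn":[0,0,0,0,0]}' >/dev/null;  python3 go.py 0.5713 0.0257 0.118 81.2
python3 -m crank '{"travel":[[0,0,0.04],[0,0,0.08],[0,0,0.12],[0,0,0.16],[0,0,0.18]],"turn":[0,0,0,0,0]}' >/dev/null;  python3 go.py 0.5713 0.0257 0.118 81.2
```

```text
t 6.15 tcp [0.5721 0.0265 0.1239] yaw 81.23 gap 0.0274 F [ 0.1 -0.5 -2.7] j [-0.09  0.36 -0.15  1.06  0.    1.63]
-> shift [-0.022 -0.015  0.148] dist mm 6 turn 0.0006
t 6.57 tcp [0.5732 0.0257 0.118 ] yaw 81.18 gap 0.0277 F [-0.6  0.7 -3.4] j [-0.1   0.37 -0.16  1.04 -0.    1.63]
-> shift [-0.007 -0.047 -0.   ] dist mm 2 turn -0.0004
```

Not touching the floor yet (-3 N), so I'll ease it down a little further.

```bash
for i in 1; do python3 -m crank '{"travel":[[0,0,0.02],[0,0,0.04],[0,0,0.05],[0,0,0.05],[0,0,0.05]],"turn":[0,0,0,0,0]}' ;done; python3 -m crank '{"travel":[[0,0,0.02],[0,0,0.04],[0,0,0.05],[0,0,0.05]],"turn":[0,0,0,0]}'
```

```text
clock: 6.98
tcp_pos: [0.5732, 0.0257, 0.1178]
orientation: [0.001, 0.759, 0.651, 0.001]
wrist_force: [-4.0, 0.3, 10.0]
finger_gap: 0.0275
clock: 7.32
tcp_pos: [0.5734, 0.0257, 0.1177]
orientation: [0.002, 0.759, 0.651, 0.001]
wrist_force: [-7.7, 0.3, 22.2]
finger_gap: 0.0273
```

```bash
python3 -m crank '{"travel":[[0,0,-0.04],[0,0,-0.07],[0,0,-0.07]],"turn":[0,0,0]}' |grep force; python3 -m crank '{"travel":[[0,0,0],[0,0,0],[0,0,0],[0,0,0]],"turn":[0,0,0,0]}' 50 60 >/dev/null; python3 -m crank '{"travel":[[0,0,-0.2],[0,0,-0.8],[0,0,-1.6],[0,0,-2.5],[0,0,-3.4]],"turn":[0,0,0,0,0]}' >/dev/null;  python3 go.py 0.4632 0.3845 0.26 81.2 0.4632 0.3845 0.0945 81.2
```

```text
wrist_force: [-2.8, 0.7, 10.6]
t 8.32 tcp [0.5721 0.0258 0.2536] yaw 81.18 gap 0.0503 F [ 0.4 -0.1  0.7] j [-0.1   0.3   0.09  1.36 -0.    1.63]
-> shift [ 8.444 -4.065 -0.158] dist mm 375 turn -0.0004
-> shift [ 8.444 -4.061  3.98 ] dist mm 407 turn -0.0004
```

```bash
python3 -m crank '{"travel":[[0.5,-0.24,0],[1.35,-0.65,0],[2.2,-1.06,0],[3.05,-1.47,0],[3.9,-1.88,0]],"turn":[0,0,0,0,0]}' >/dev/null; python3 -m crank '{"travel":[[0.85,-0.41,0],[1.7,-0.82,0],[2.55,-1.23,0],[3.4,-1.64,0],[4.1,-1.98,0]],"turn":[0,0,0,0,0]}' >/dev/null; python3 -m crank '{"travel":[[0.3,-0.15,0],[0.42,-0.2,0],[0.44,-0.2,0],[0.44,-0.2,0]],"turn":[0,0,0,0]}' >/dev/null; python3 go.py 0.4632 0.3845 0.0945 81.2
python3 -m crank '{"travel":[[0,0,0.5],[0,0,1.2],[0,0,1.8],[0,0,2.1],[0,0,2.2]],"turn":[0,0,0,0,0]}' >/dev/null; python3 -m crank '{"travel":[[0,0,0],[0,0,0],[0,0,0]],"turn":[0,0,0]}'>/dev/null;python3 go.py 0.4632 0.3845 0.0945 81.2
python3 - <<'E'
from h import *
from workcell import *
o=[]
for n,r in(("top",(60,190,180,280)),("side",(250,210,370,300))):
    c=read_camera(n);i=c["image"][r[1]:r[3],r[0]:r[2],::-1];o.append(cv2.resize(i,None,fx=3.3,fy=3.3,interpolation=cv2.INTER_CUBIC))
cv2.imwrite("pics/b1.png",np.hstack(o))
E
```

```text
t 9.48 tcp [0.4644 0.3835 0.2521] yaw 81.15 gap 0.0499 F [-0.2  0.2  0.1] j [ 0.56  0.36  0.17  1.38 -0.    2.28]
-> shift [ 0.024 -0.034  3.939] dist mm 158 turn -0.0009
t 10.15 tcp [0.4652 0.3841 0.1656] yaw 81.12 gap 0.0499 F [0.4 0.1 0.7] j [ 0.56  0.39 -0.    1.17 -0.    2.28]
-> shift [-1.000e-03 -5.300e-02  1.778e+00] dist mm 71 turn -0.0015
```

View pics/b1.png

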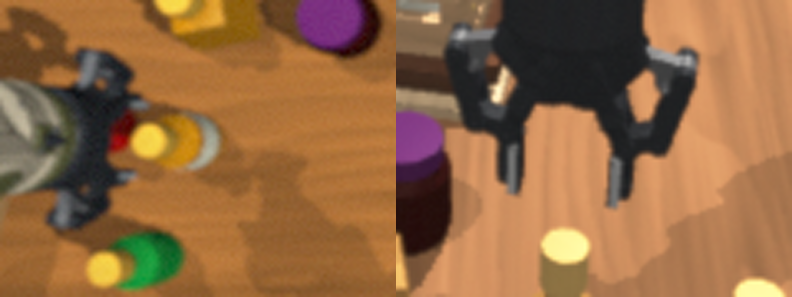

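The fingers straddle bottle B's cap symmetrically: tips at (513,190) and (613,205) with the cap at (565,246). The red and green look-alikes are clear of them.

```bash
python3 -m crank '{"travel":[[0,-0.04,0.5],[0,-0.04,1.0],[0,-0.04,1.45],[0,-0.04,1.7],[0,-0.04,1.77]],"turn":[0,0,0,0,0]}' |grep force; python3 -m crank '{"travel":[[0,0,0],[0,0,0],[0,0,0],[0,0,0],[0,0,0]],"turn":[0,0,0,0,0]}' 0 60 |grep force; python3 go.py 0.4632 0.3845 0.0945 81.2
python3 -m crank '{"travel":[[0,0,-0.3],[0,0,-1.0],[0,0,-1.8],[0,0,-2.6],[0,0,-3.4]],"turn":[0,0,0,0,0]}' >/dev/null; python3 -m crank '{"travel":[[0,0,-0.7],[0,0,-0.95],[0,0,-1.0],[0,0,-1.0]],"turn":[0,0,0,0]}' >/dev/null;  python3 go.py 0.5487 -0.1205 0.271 81.2
```

```text
wrist_force: [-0.1, 0.7, -0.0]
wrist_force: [0.8, 0.4, 1.8]
t 11.08 tcp [0.463  0.3849 0.0943] yaw 81.18 gap 0.0274 F [0.8 0.4 1.8] j [ 0.56  0.44 -0.12  1.01 -0.    2.29]
-> shift [-0.01   0.006 -0.005] dist mm 0 turn -0.0004
t 11.83 tcp [0.4624 0.3845 0.2688] yaw 81.18 gap 0.0277 F [-0.4 -0.6 -3.1] j [ 0.56  0.36  0.2   1.41 -0.    2.29]
-> shift [-12.145   4.068  -0.055] dist mm 512 turn -0.0004
```

```bash
python3 -m crank '{"travel":[[-0.4,0.13,0],[-1.2,0.4,0],[-2.1,0.7,0],[-3.0,1.0,0],[-3.9,1.3,0]],"turn":[0,0,0,0,0]}' >/dev/null; python3 -m crank '{"travel":[[-0.9,0.3,0],[-1.8,0.6,0],[-2.7,0.9,0],[-3.6,1.2,0],[-4.5,1.5,0]],"turn":[0,0,0,0,0]}' >/dev/null; python3 -m crank '{"travel":[[-0.9,0.3,0],[-1.8,0.6,0],[-2.7,0.9,0],[-3.3,1.15,0],[-3.65,1.25,0]],"turn":[0,0,0,0,0]}' >/dev/null; python3 -m crank '{"travel":[[-0.08,0.01,0],[-0.09,0.01,0],[-0.09,0.01,0]],"turn":[0,0,0]}' >/dev/null;python3 go.py 0.5487 -0.1205 0.118 81.2
python3 -m crank '{"travel":[[0,0,0.4],[0,0,1.0],[0,0,1.5],[0,0,1.8],[0,0,1.8]],"turn":[0,0,0,0,0]}' >/dev/null;  python3 go.py 0.5487 -0.1205 0.118 81.2
```

```text
t 13.33 tcp [ 0.5475 -0.1192  0.268 ] yaw 81.2 gap 0.0277 F [ 0.1 -0.2 -2.1] j [-0.36  0.28  0.09  1.38  0.    1.37]
-> shift [-0.033  0.044  3.751] dist mm 150 turn 0.0
t 13.75 tcp [ 0.5461 -0.1175  0.1941] yaw 81.33 gap 0.0275 F [-0.3  1.3 -2.8] j [-0.36  0.3  -0.06  1.21  0.    1.37]
-> shift [-0.067  0.086  1.902] dist mm 76 turn 0.0022
```

```bash
python3 -m crank '{"travel":[[-0.03,0.04,0.4],[-0.03,0.04,0.9],[-0.03,0.04,1.4],[-0.03,0.04,1.7],[-0.03,0.04,1.8]],"turn":[0,0,0,0,0]}' >/dev/null;  python3 go.py 0.5487 -0.1205 0.1163 81.2
python3 -m crank '{"travel":[[0,0,0.03],[0,0,0.06],[0,0,0.08],[0,0,0.1],[0,0,0.1]],"turn":[0,0,0,0,0]}' |grep -E "force|tcp"
```

```text
t 14.17 tcp [ 0.5487 -0.12    0.124 ] yaw 81.28 gap 0.0274 F [ 0.7  0.3 -2.5] j [-0.36  0.34 -0.18  1.05  0.    1.36]
-> shift [-0.013  0.002  0.193] dist mm 8 turn 0.0014
tcp_pos: [0.5503, -0.1218, 0.1221]
wrist_force: [0.7, -0.1, -2.3]
```

```bash
python3 -m crank '{"travel":[[0,0,0.03],[0,0,0.05],[0,0,0.07],[0,0,0.08],[0,0,0.08]],"turn":[0,0,0,0,0]}' |grep -E "force|tcp";python3 -m crank '{"travel":[[0,0,0.02],[0,0,0.04],[0,0,0.05],[0,0,0.05]],"turn":[0,0,0,0]}' |grep -E "force|tcp"
```

```text
tcp_pos: [0.5496, -0.1217, 0.1179]
wrist_force: [-0.0, 0.2, -2.0]
tcp_pos: [0.5498, -0.1218, 0.1163]
wrist_force: [-0.0, 0.1, -1.5]
```

```bash
python3 -m crank '{"travel":[[0,0,0.02],[0,0,0.03],[0,0,0.03],[0,0,0.03]],"turn":[0,0,0,0]}' |grep -E "force|tcp"
```

```text
tcp_pos: [0.55, -0.1219, 0.1162]
wrist_force: [-1.8, 0.4, 8.4]
```

```bash
python3 -m crank '{"travel":[[0,0,-0.02],[0,0,-0.03],[0,0,-0.03]],"turn":[0,0,0]}' |grep force; python3 -m crank '{"travel":[[0,0,0],[0,0,0],[0,0,0],[0,0,0]],"turn":[0,0,0,0]}' 50 60 >/dev/null; python3 -m crank '{"travel":[[0,0,-0.2],[0,0,-0.8],[0,0,-1.6],[0,0,-2.5],[0,0,-3.3]],"turn":[0,0,0,0,0]}' >/dev/null;  python3 go.py 0.4606 -0.2977 0.18 161.5
```

```text
wrist_force: [-0.6, 0.1, 3.2]
t 16.67 tcp [ 0.5496 -0.1216  0.2505] yaw 81.18 gap 0.0498 F [ 0.5 -0.1  0.6] j [-0.36  0.28  0.05  1.34 -0.    1.36]
-> shift [-4.692 -1.524  1.762] dist mm 210 turn -1.4019
```

```bash
python3 -m crank '{"travel":[[-0.6,-0.2,0],[-1.5,-0.5,0.2],[-2.4,-0.78,0.4],[-3.3,-1.07,0.6],[-4.2,-1.36,0.7]],"turn":[-0.11,-0.23,-0.35,-0.47,-0.59]}' >/dev/null; python3 -m crank '{"travel":[[0,0,0],[0,0,0],[0,0,0],[0,0,0],[0,0,0]],"turn":[-0.12,-0.24,-0.36,-0.48,-0.6]}' >/dev/null;python3 -m crank '{"travel":[[0,0,0],[0,0,0],[0,0,0],[0,0,0]],"turn":[-0.12,-0.212,-0.212,-0.212]}' >/dev/null; python3 go.py 0.4606 -0.2977 0.10 161.5 0.4606 -0.2977 0.008 161.5
python3 - <<'E'
from h import *
from workcell import *
d={n:read_camera(n) for n in("top","side")};pickle.dump(d,open("cam1.pkl","wb"))
o=[]
for n,r in(("top",(195,155,375,280)),("side",(220,110,340,235))):
    c=d[n];i=c["image"][r[1]:r[3],r[0]:r[2],::-1];o.append(cv2.resize(i,None,fx=2.6,fy=2.6,interpolation=cv2.INTER_CUBIC))
cv2.imwrite("pics/s1.png",np.hstack(o))
E
```

```text
t 17.83 tcp [ 0.4719 -0.2765  0.221 ] yaw 160.33 gap 0.0501 F [ 0.1 -0.2 -0.5] j [-0.68  0.26 -0.05  1.26 -0.   -0.33]
-> shift [ 0.09  -0.594  3.025] dist mm 123 turn -0.0204
-> shift [ 0.091 -0.593  5.325] dist mm 214 turn -0.0204
```

View pics/s1.png

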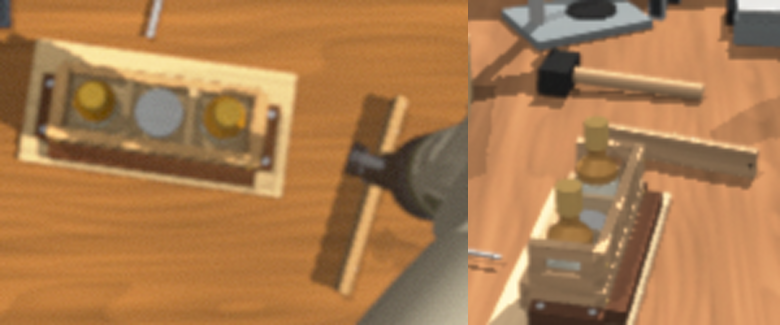

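Both bottles stand upright in their end cells: caps at (93,95) and (229,112) in the top view, with the tin between them. The slat hasn't moved, so I'll go down to it.

```bash
python3 -m crank '{"travel":[[0.09,-0.3,0.5],[0.09,-0.59,1.3],[0.09,-0.59,2.1],[0.09,-0.59,2.9],[0.09,-0.59,3.3]],"turn":[-0.02,-0.02,-0.02,-0.02,-0.02]}' >/dev/null; python3 -m crank '{"travel":[[0,0,0],[0,0,0]],"turn":[0,0]}' >/dev/null; python3 go.py 0.4606 -0.2977 0.008 161.5
```

```text
t 18.52 tcp [ 0.4601 -0.297   0.088 ] yaw 161.57 gap 0.0498 F [ 0.8 -0.1  0.2] j [-0.72  0.35 -0.27  0.95 -0.   -0.4 ]
-> shift [-0.022 -0.014  2.   ] dist mm 80 turn 0.0012
```

```bash
python3 -m crank '{"travel":[[0,0,0.5],[0,0,1.1],[0,0,1.6],[0,0,1.9],[0,0,1.98]],"turn":[0,0,0,0,0]}' >/dev/null; python3 -m crank '{"travel":[[0,0,0],[0,0,0]],"turn":[0,0]}' >/dev/null; python3 go.py 0.4606 -0.2977 0.008 161.5;  python3 -m crank '{"travel":[[0,0,0],[0,0,0],[0,0,0],[0,0,0],[0,0,0]],"turn":[0,0,0,0,0]}' 0 60 |grep force;python3 -m crank '{"travel":[[0,0,0],[0,0,0],[0,0,0]],"turn":[0,0,0]}' 0 100 |grep force;python3 go.py 0.4606 -0.2977 0.008 161.5
```

```text
t 19.1 tcp [ 0.4618 -0.2984  0.011 ] yaw 161.62 gap 0.0498 F [-0.1  0.1 -0.3] j [-0.72  0.43 -0.36  0.77 -0.   -0.4 ]
-> shift [0.034 0.008 0.076] dist mm 3 turn 0.0021
wrist_force: [-0.1, 0.5, 6.0]
wrist_force: [-0.4, 0.3, 6.2]
t 19.77 tcp [ 0.4614 -0.2982  0.0105] yaw 161.63 gap 0.0107 F [-0.4  0.3  6.2] j [-0.72  0.43 -0.37  0.77 -0.   -0.4 ]
-> shift [0.024 0.006 0.063] dist mm 3 turn 0.0023
```

```bash
python3 -m crank '{"travel":[[0,0,-0.3],[0,0,-1.0],[0,0,-1.8],[0,0,-2.6],[0,0,-3.4]],"turn":[0,0,0,0,0]}' >/dev/null; python3 -m crank '{"travel":[[0,0,-0.6],[0,0,-1.0],[0,0,-1.1]],"turn":[0,0,0]}' >/dev/null; python3 -m crank '{"travel":[[-0.3,0.2,0],[-0.6,0.4,0],[-0.9,0.5,0],[-1.1,0.5,0],[-1.2,0.5,0]],"turn":[0.1,0.22,0.34,0.46,0.58]}' >/dev/null;python3 -m crank '{"travel":[[0,0,0],[0,0,0],[0,0,0],[0,0,0],[0,0,0]],"turn":[0.12,0.24,0.36,0.48,0.6]}' >/dev/null;python3 -m crank '{"travel":[[0,0,0],[0,0,0],[0,0,0],[0,0,0]],"turn":[0.12,0.222,0.222,0.222]}' >/dev/null; python3 go.py 0.650 -0.0614 0.19 81.2
```

```text
t 21.6 tcp [ 0.512  -0.2932  0.1881] yaw 81.47 gap 0.0105 F [ 1.  -0.2 -1.7] j [-0.66  0.36  0.    1.22 -0.    1.06]
-> shift [ 6.244  2.553 -0.048] dist mm 270 turn 0.0046
```

```bash
python3 -m crank '{"travel":[[0.3,0.3,0],[0.8,1.0,0],[1.4,1.7,0],[2.1,2.3,0],[3.0,2.55,0]],"turn":[0.004,0.004,0.004,0.004,0.004]}' >/dev/null; python3 -m crank '{"travel":[[0.9,0,0],[1.8,0,0],[2.7,0,0],[3.1,0,0],[3.24,0,0]],"turn":[0,0,0,0,0]}' >/dev/null;python3 -m crank '{"travel":[[0,0,0],[0,0,0]],"turn":[0,0]}' >/dev/null; python3 go.py 0.650 -0.0614 0.0725 81.2
```

```text
t 22.6 tcp [ 0.6514 -0.0631  0.1889] yaw 81.12 gap 0.0109 F [-0.2 -0.6 -0.8] j [-0.22  0.48  0.2   1.28 -0.    1.51]
-> shift [ 0.04  -0.041  2.911] dist mm 116 turn -0.0015
```

```bash
python3 -m crank '{"travel":[[0.03,-0.03,0.5],[0.03,-0.03,1.3],[0.03,-0.03,2.1],[0.03,-0.03,2.75],[0.03,-0.03,2.9]],"turn":[0,0,0,0,0]}' >/dev/null; python3 -m crank '{"travel":[[0,0,0],[0,0,0],[0,0,0]],"turn":[0,0,0]}' >/dev/null; python3 go.py 0.6005 -0.0537 0.0725 81.2
python3 - <<'E'
from h import *
from workcell import *
d={n:read_camera(n) for n in("top","side")};pickle.dump(d,open("cam2.pkl","wb"))
o=[]
for n,r in(("top",(190,135,320,225)),("side",(215,120,345,210))):
    c=d[n];i=c["image"][r[1]:r[3],r[0]:r[2],::-1];o.append(cv2.resize(i,None,fx=6,fy=6,interpolation=cv2.INTER_CUBIC)[:,:])
cv2.imwrite("pics/s2.png",cv2.resize(np.vstack(o),None,fx=.555,fy=.555,interpolation=cv2.INTER_AREA))
E
```

```text
t 23.27 tcp [ 0.6521 -0.0622  0.0755] yaw 81.02 gap 0.0106 F [-0.7  0.7 -0.6] j [-0.22  0.54  0.01  1.03 -0.    1.51]
-> shift [ 0.009 -1.307  0.071] dist mm 52 turn -0.0032
```

View pics/s2.png

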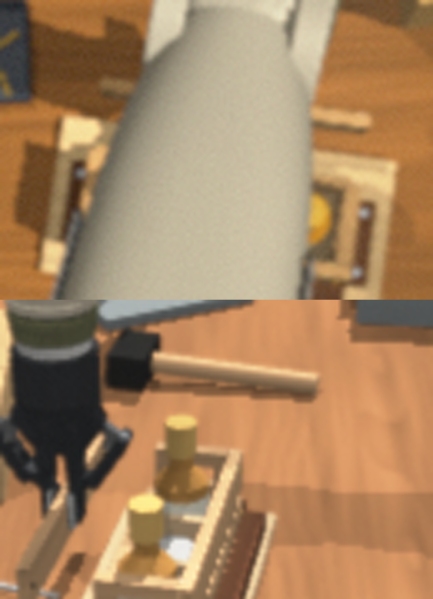

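The slat is held upright in front of the carrier, with ends at about (101,86) and (370,124) in the top crop, and both bottles still stand.

```bash
python3 - <<'E'
from h import *
d=pickle.load(open("cam2.pkl","rb"));T=d["top"]
f=3.33;cv=lambda p:[(p[0]+.5)/f-.5+190,(p[1]+.5)/f-.5+135]
th=np.radians(-8.8);X=np.array([np.cos(th),np.sin(th)]);Y=np.array([-X[1],X[0]]);O=np.array([.560,-.0474])
for p in((101,86),(370,124)):
    w=plane(T,cv(p),.104)[:2];print(w.round(4),"carrier",((w-O)@X).round(4),((w-O)@Y).round(4))
for p in((397,160),(62,116)): w=plane(T,cv(p),.012)[:2];print("corner",((w-O)@X).round(4),((w-O)@Y).round(4))
# slat ends by mask
m,cs=comps(T["image"],(12,40,150),(28,140,255),20,400,(215,150,308,176))
for k in cs:
    print(cv2.boundingRect(k),cv2.contourArea(k),[((plane(T,p,.104)[:2]-O)@np.c_[X,Y]).round(4).tolist() for p in cv2.boxPoints(cv2.minAreaRect(k))])
s=np.array([.6521,-.0622])-O;print("tcp",s@X,s@Y)
E
```

```text
[0.6693 0.056 ] carrier 0.0922 0.1189
[ 0.6309 -0.1809] carrier 0.0905 -0.1211
corner 0.0762 -0.1608
corner 0.075 0.1618
(215, 170, 9, 6) 34.0 [[0.062, 0.1293], [0.0652, 0.106], [0.0505, 0.1038], [0.0473, 0.1272]]
tcp 0.09328002430823124 -0.0005357845236490799
```

```bash
python3 -m crank '{"travel":[[0.02,-0.2,0.06],[0.02,-0.5,0.06],[0.02,-0.8,0.06],[0.02,-1.0,0.06],[0.02,-1.08,0.06]],"turn":[-0.002,-0.002,-0.002,-0.002,-0.002]}' >/dev/null; python3 -m crank '{"travel":[[0,0,0],[0,0,0],[0,0,0]],"turn":[0,0,0]}' >/dev/null; python3 go.py 0.6005 -0.0537 0.0725 81.2; python3 -m crank '{"travel":[[0,-0.02,0],[0,-0.04,0],[0,-0.06,0],[0,-0.06,0],[0,-0.06,0]],"turn":[0,0,0,0,0]}'; python3 go.py 0.6005 -0.0537 0.0725 81.2
```

```text
t 24.03 tcp [ 0.6089 -0.0537  0.0713] yaw 81.19 gap 0.0102 F [-0.5  0.5 -1. ] j [-0.22  0.47 -0.12  0.97 -0.    1.51]
-> shift [-0.031 -0.208 -0.029] dist mm 9 turn -0.0003
clock: 24.45
tcp_pos: [0.6056, -0.0532, 0.0707]
orientation: [-0.0, 0.759, 0.651, -0.0]
wrist_force: [-0.2, 0.2, -0.7]
finger_gap: 0.0103
t 24.45 tcp [ 0.6056 -0.0532  0.0707] yaw 81.18 gap 0.0103 F [-0.2  0.2 -0.7] j [-0.22  0.47 -0.13  0.97 -0.    1.51]
-> shift [-0.033 -0.123 -0.044] dist mm 5 turn -0.0003
```

```bash
python3 -m crank '{"travel":[[0,-0.02,-0.03],[0,-0.04,-0.03],[0,-0.06,-0.03],[0,-0.06,-0.03],[0,-0.06,-0.03]],"turn":[0,0,0,0,0]}' |grep -E "tcp|force"; python3 -m crank '{"travel":[[0,-0.01,0],[0,-0.02,0],[0,-0.03,0],[0,-0.03,0]],"turn":[0,0,0,0]}'|grep -E "tcp|force"
```

```text
tcp_pos: [0.6032, -0.0528, 0.0721]
wrist_force: [-1.0, 0.4, 0.2]
tcp_pos: [0.6019, -0.0525, 0.072]
wrist_force: [-0.5, 0.3, -0.4]
```

```bash
python3 -m crank '{"travel":[[0,-0.01,0],[0,-0.02,0],[0,-0.02,0],[0,-0.02,0]],"turn":[0,0,0,0]}'|grep -E "tcp|force"
```

```text
tcp_pos: [0.6012, -0.0525, 0.0721]
wrist_force: [-0.7, -0.1, -0.4]
```

```bash
python3 -m crank '{"travel":[[0,-0.01,0],[0,-0.02,0],[0,-0.03,0],[0,-0.03,0]],"turn":[0,0,0,0]}'|grep -E "tcp|force"
```

```text
tcp_pos: [0.6003, -0.0524, 0.0721]
wrist_force: [0.5, 0.3, -1.3]
```

```bash
python3 -m crank '{"travel":[[0,-0.005,0],[0,-0.01,0],[0,-0.02,0],[0,-0.02,0]],"turn":[0,0,0,0]}'|grep -E "tcp|force"; python3 -m crank '{"travel":[[0,-0.005,0],[0,-0.01,0],[0,-0.01,0],[0,-0.01,0]],"turn":[0,0,0,0]}'; python3 -c "
from workcell import *;s=get_state();print(s['wrist_force'],s['ft_torque'])"
```

```text
tcp_pos: [0.6003, -0.0524, 0.0723]
wrist_force: [5.0, 0.4, -2.1]
clock: 26.53
tcp_pos: [0.6003, -0.0524, 0.0724]
orientation: [0.001, 0.759, 0.651, 0.001]
wrist_force: [5.5, -1.1, -4.3]
finger_gap: 0.0106
[ 5.47936753 -1.10298244 -4.34444804] [-0.06449346 -1.08447886 -0.09618887]
```

```bash
python3 -m crank '{"travel":[[0,-0.007,0],[0,-0.014,0],[0,-0.02,0],[0,-0.02,0],[0,-0.02,0]],"turn":[0,0,0,0,0]}'|grep -E "force"; python3 -m crank '{"travel":[[0,0,0],[0,0,0],[0,0,0],[0,0,0],[0,0,0]],"turn":[0,0,0,0,0]}'|grep -E "tcp|force|orient"
python3 - <<'E'
from h import *
from workcell import *
d={n:read_camera(n) for n in("top","side")};pickle.dump(d,open("cam3.pkl","wb"))
o=[]
for n,r in(("top",(205,150,315,225)),("side",(215,130,325,225))):
    c=d[n];i=c["image"][r[1]:r[3],r[0]:r[2],::-1];o.append(cv2.resize(i,None,fx=3.5,fy=3.5,interpolation=cv2.INTER_CUBIC)[:,:])
cv2.imwrite("pics/s3.png",np.vstack(o))
s=get_state();print(s["wrist_force"])
E
```

```text
wrist_force: [7.9, -0.8, -4.7]
tcp_pos: [0.6003, -0.0524, 0.0725]
orientation: [0.002, 0.759, 0.651, 0.001]
wrist_force: [6.8, -1.6, -3.9]
[ 7.27736909 -0.03360919 -3.88063738]
```

View pics/s3.png

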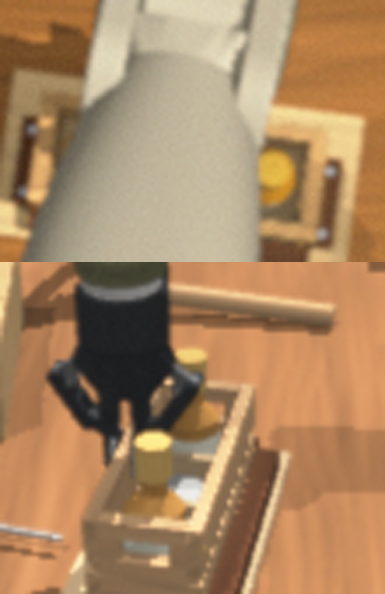

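The picture shows the slat seated across the front, its top level with the end board at about (85,515). Both bottles stand clear of the hand. I'll bring the push nearer 10 N, let it settle and hand in.

```bash
python3 -m crank '{"travel":[[0,-0.006,0],[0,-0.012,0],[0,-0.015,0],[0,-0.015,0],[0,-0.015,0]],"turn":[0,0,0,0,0]}'|grep -E "force"; python3 -m crank '{"travel":[[0,0,0],[0,0,0],[0,0,0],[0,0,0],[0,0,0]],"turn":[0,0,0,0,0]}'|grep -E "force|tcp"; python3 -m crank '{"travel":[[0,0,0],[0,0,0],[0,0,0],[0,0,0],[0,0,0]],"turn":[0,0,0,0,0]}'|grep -E "clock|force|tcp|gap"
```

```text
wrist_force: [9.2, 0.0, -4.8]
tcp_pos: [0.6003, -0.0524, 0.0726]
wrist_force: [9.2, -0.5, -4.8]
clock: 28.72
tcp_pos: [0.6003, -0.0524, 0.0726]
wrist_force: [9.2, -0.8, -6.1]
finger_gap: 0.0107
```

```bash
python3 -c "
from workcell import *
print(hand_in());s=get_state();print(s['clock'],s['wrist_force'],s['finger_gap'])"
```

```text
the job is handed in; nothing more can be done
None
the job is handed in; nothing more can be done
```

Both round bottles stand upright in the two end cells, each lowered until the wrist force showed it on the floor and then let go. The slat is gripped across the carrier's front, pressed onto the end boards' front edges, ready for your screws. I handed in at about 29 s; no verdict is reported.

**Last checks**
- **Push:** steady at about 9.2 N towards the carrier, about 11 N in all. The rest is a vertical reading of 5 to 6 N, more than the slat's own weight of under 1 N. I put that down to friction at the contact.
- **Position along the carrier and in height:** the hand was at (0.600, -0.052, 0.0726) m against a planned (0.6005, -0.0537, 0.0725), within 2 mm. The slat's centre was about 1 mm off along the carrier when I measured it just before closing in.
- **Bottles:** the last picture shows both still upright in their cells, and the slat's top looks level with the end board nearest that camera.

**Not confirmed:** at the end the arm hid the slat from the top camera. Contact on both end boards is inferred from the force and from the slat stopping at the expected depth. An earlier picture showed the slat about 0.4° out of parallel, roughly 1 mm at each end.

While being set down, the first bottle was pushed onto the cell floor with about 22 N for a moment. I backed off before letting go.

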